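# Line up vial cassettes in the capping fixture and hold the cam clamp

### The job

Line the three vial cassettes up in the capping fixture, side by side and touching, with their backs flat against the rear fence and the row pushed up to the end stop. Then swing the cam lever by its upright grip to its highest lift point, where it points straight back, square to the fence, so that the sprung pad squeezes the row; the lever springs back if let go, so finish while still holding it there for me to press the vial caps home. Do not tip a cassette, and leave everything else on the bench where it is.

Things in the scene. Friction and masses are not known exactly. Their poses are not given: they have to be found in the camera images.
- fixture: capping fixture, fixed to the bench: aluminium plate, top at z = 10 mm, x -115 to +45, y -138 to +98 mm from its origin, which lies on the bench below the middle of the finished row. Fence at its +x side, end stop at the +y end, cam clamp at the -y end. Finished row: cassette centres at x = 0 and y = 40, 0, -40 mm, any order
- cassette0: grey vial cassette, a block 60 (x) by 40 (y) by 46 mm high, 0.2 kg, drilled for six vials; the vials in it are fixed and stand 13 mm above it. Origin in the middle of its underside; in the row its x axis (60 mm side) is at right angles to the fence, either way round. It starts askew on the front of the plate
- cassette1: the same kind of cassette, same frame
- cassette2: the same kind of cassette, same frame
- pressure_pad: sprung rubber-faced pad, 36 mm wide, 13 to 33 mm above the bench, moved by the cam along the fixture's y at the -y end of the row. Origin = the fixture's origin when the lever is at 0; its face is then at y = -69 mm, 9 mm short of the finished row. At highest lift the cam drives it 15 mm towards the row; its springs give way at 2 N per mm
- cam (a joint): lever angle, rad, about an upright axle: 0 = released stop, lever to the front (fixture -x) and 31 degrees outward; grows anticlockwise from above, over the outer (-y) side; 2.6 = highest lift, lever along fixture +x, straight back; beyond it the lift falls, stop at 3.05. Return spring 0.2 Nm/rad, friction 0.12 Nm: let go at the top it swings back below 0.9. 4 to 13 N at the grip moves or holds it
- cam_axle (a point): point on the upright axle of the cam lever, at (0, -108 mm) in the fixture, 67 mm above the bench (level with the middle of the grip)
- lever_grip (a point): middle of the lever's upright grip: black cylinder, 20 mm diameter, 46 to 88 mm above the bench, 70 mm from the axle. It spins freely on the lever's end, so a hand that pinches it need not turn. The flat steel lever below it is 36 to 45 mm above the bench
- lever: the flat lever, 12 mm wide, with its revolving grip; origin on the bench below the axle; its x axis points from the axle to the grip
- tape_roll: roll of tape, 60 mm across, 19 mm high, lying beside the end stop; a bystander
- timer: dark timer, 71 x 72 x 18 mm, to the right on the bench; a bystander
- vial_rack: blue vial rack, 67 x 125 x 42 mm, on the bench right of the fixture; a bystander
- beaker: beaker, 54 mm across, 68 mm high, right of the fixture; a bystander
- standard_bottle: bottle, 56 mm across, 102 mm high, far right; a bystander
- fence (a point): middle of the top front edge of the fence, a bar along the fixture's y: front face at fixture x = +30 mm, 13 mm thick, y -72 to +72 mm, top 28 mm above the bench. The backs of the cassettes go against it
- end_stop (a point): middle of the top inner edge of the end stop, a bar across the +y end of the row: its face is at fixture y = +60 mm, 13 mm thick, x +3 to +43 mm, top 28 mm above the bench
- ballpoint: pen, 145 mm long, lying in front of the fixture; a bystander

How it is judged (in metres and radians):
On the way:
1. the three cassettes stand in a row in the fixture, backs to the fence and up to the end stop, before the cam lever is worked (value of joint cam below 0.9 rad and x of cassette0 in the frame of fixture between -0.004 and 0.004 m and y of cassette0 in the frame of fixture between -0.047 and 0.047 m and angle between the x axis of each of cassette0, cassette1, cassette2 and the x axis of fixture, either way round below 0.06 rad and angle between each of cassette0, cassette1, cassette2's own z axis and vertical below 0.05 rad and height (world z) of each of cassette0, cassette1, cassette2 below 0.014 m and x of cassette1 in the frame of fixture between -0.004 and 0.004 m and y of cassette1 in the frame of fixture between -0.047 and 0.047 m and x of cassette2 in the frame of fixture between -0.004 and 0.004 m and y of cassette2 in the frame of fixture between -0.047 and 0.047 m), for 0.2 s.
At the end, for the whole second after the job is handed in: fingers still hold the lever (over 1 N), at rest within 0.15 rad of highest lift; the pad presses a cassette with over 5 N; the cassettes stand upright in the row, centres within 3 mm of the fence line and 42.5 mm of the row's middle, square within 0.04 rad (value of joint cam between 2.45 and 2.75 rad and velocity of joint cam between -0.05 and 0.05 rad/s and contact force between the fingers and lever above 1 N and (contact force between pressure_pad and cassette0 above 5 N or contact force between pressure_pad and cassette1 above 5 N or contact force between pressure_pad and cassette2 above 5 N) and x of cassette0 in the frame of fixture between -0.003 and 0.003 m and y of cassette0 in the frame of fixture between -0.0425 and 0.0425 m and angle between the x axis of each of cassette0, cassette1, cassette2 and the x axis of fixture, either way round below 0.04 rad and angle between each of cassette0, cassette1, cassette2's own z axis and vertical below 0.05 rad and height (world z) of each of cassette0, cassette1, cassette2 below 0.014 m and x of cassette1 in the frame of fixture between -0.003 and 0.003 m and y of cassette1 in the frame of fixture between -0.0425 and 0.0425 m and x of cassette2 in the frame of fixture between -0.003 and 0.003 m and y of cassette2 in the frame of fixture between -0.0425 and 0.0425 m); the arm keeps its last pose, push and grip.
It fails at once if a cassette is tipped over by more than 25 degrees (angle between any of cassette0, cassette1, cassette2's own z axis and vertical above 0.44 rad).
It fails at once if a bystander (tape roll, timer, pen, vial rack, beaker, bottle) is moved more than 25 mm (distance of any of tape_roll, timer, vial_rack, beaker, standard_bottle, ballpoint from where it was at the start of the episode above 0.025 m).
It also fails if it takes over 58 s, if anything falls off the work surface, if the arm or the gripper's body presses on something with over 40 N, if the wrist force passes 120 N, or if a joint passes its speed limit or range.

### The arm

A 7-joint arm with a two-finger parallel gripper is mounted at the origin on a cart in front of the work surface, level with it; the furniture and walls round the work are solid. World frame = base frame: x ahead of the robot, y to its left, z up, the work surface at z = 0. Lengths are in mm, angles in rad, forces in N, time in s.
With the tool pointing down it reaches from about 425 to 1025 mm from the base axis. Payload 9.4 kg.
Tool frame: the origin (TCP) lies on the front face of the gripper's body, between the roots of the fingers; the fingertips stand 84 mm ahead of it and the grasp point (between the pads) lies 65 mm ahead of it (arm.grip_point_offset is the distance from the TCP to the grasp point, in mm); z points along the fingers, y is the line along which they close (so a half turn about z gives the same grasp; the last joint's range is limited). The gripper opens to 93 mm and grips with 3 to 60 N. Pads are 15 mm wide; open, the fingers measure 128 mm over their backs; the gripper's body (75 mm by 188 mm) begins 65 mm behind the grasp point.
Start: joints at [1.16, 0.599, -0.003, 1.599, 0.002, 0.943, -0.08], TCP at [237.53, -684.985, 302.718] pointing down, gripper open.
Joint ranges: [-2.57, 2.57], [-0.35, 1.97], [-1.29, 1.29], [0.11, 2.56], [-1.05, 4.19], [0.11, 1.86], [-2.63, 2.63]. Speed limits (rad/s): [2.22, 2.22, 3.01, 3.01, 3.14, 3.14, 3.14].

### API

Orientations are given as a unit quaternion [x, y, z, w].
In Python, from plant import readout, imaging, ticket, arm gives the robot as it stands.
- The arm moves only by the tool play_rows, never from a script. Its argument "increments" is a list of rows, each a list of 2 entries, a list of its own where there are three numbers: the shift along the tool's x, y, z in cm, then the turn about the tool's z in rad. In form: [[[dx, dy, dz], turn], ...]. A call has 1 to 12 rows; each row shifts and turns the commanded pose from where the row before left it, along the tool's axes as they then stand; what a row does not reach is not made up. A row lasts 1/8 s, in which the tool goes at most 62.5 mm and 10.7 degrees, less where a joint would pass 70% of its speed; a pose out of reach is approached as far as the arm can. A call is refused whole if a number of a shift passes 6.25 or a number of a turn 0.188, either way. A call with a gripper value outside its range is refused whole. "hand" is the opening, from 0 (shut) to 1 (fully open), set as the call begins (left out, the last holds). The fingers move at their own pace and stop on an object; "grip_force" is the grip in N (left out, the last holds). Time passes only in rows, so rows that do not move let the fingers close. It gives the time, the measured TCP pose, the force, the opening and the grip force at its end, in the units of the state.
- readout.observe(): the state, without advancing time (a new reading comes with each control period).
- imaging.get_image(name): name is "side" or "top"; returns the picture (480x640x3 uint8, blue, green, red); there is no depth.
- imaging.camera_info(name): a dict with "vertical_fov" (degrees; the focal length in pixels is half the picture's height over the tangent of half this angle, whatever the lens; pixels are square), "cx", "cy" (the principal point, pixels), "k1" (the pictures are not rectified: a ray, as slopes to the right and down, at radius r is drawn at 1 + k1 r^2 times it, then the intrinsics apply), "R" (3x3) and "t" (3): a world point X has camera coordinates R X + t. Camera axes: x right, y down, z forward; pixel columns grow to the right and rows downward; lengths in mm; the calibration is good to about 2 mm. A picture is of the moment at which its call begins. camera_info takes no time and is no camera call.
- ticket.job_done(): hands the job in; it is judged then, once.
The state is a dict: "clock": time; "joint_pos": joint angles; "joint_velocities": joint speeds; "joint_efforts": joint torques, N m; "tcp_pos": TCP position; "eef_rot": TCP orientation; "wrist_force": force on the tool from outside, world axes, zero at the start; "wrist_torque": the same for the moment, N m; "gripper_width": opening from 0.0 (shut) to 1.0 (fully open); "finger_force": force on a finger pad.
Only numpy, scipy, OpenCV 4.12 (cv2) and the standard library are available. Lean on these libraries where they do the work, as an engineer would, in place of code of your own. Each camera call takes 0.05 s, during which the arm holds its last target. There are 200 camera calls.

## Working session

There is one attempt and no reset: what is moved stays moved. The work goes in short steps, Python scripts to look and compute and a tool call to move; the robot and the scene stay as the last step left them, time stands still between calls to the robot, and variables do not carry over. Pictures are saved under pics/ and viewed, at most 10 in all, crops included, and the job is handed in when it is done.

Besides the shell and the picture viewer there is one more tool, called as name(argument=value, ...) on one line, values as JSON. play_rows: Moves the arm, as the interface text tells. Its arguments: {"type":"object","properties":{"increments":{"type":"array","items":{"type":"array"}},"hand":{"type":"number"},"grip_force":{"type":"number"}},"required":["increments"]}

```bash
mkdir -p pics; python3 - <<'E'
from plant import readout, imaging, arm
import cv2
for n in("top","side"):
    cv2.imwrite(f"pics/{n}0.png",imaging.get_image(n)); print(n,imaging.camera_info(n))
print(readout.observe(),arm.grip_point_offset)
E
```

```text
top {'vertical_fov': 43.72011322263787, 'cx': 316.092965071759, 'cy': 240.62703796901621, 'k1': -0.11156510614734426, 'R': array([[ 0.05297861, -0.99859444, -0.00155131],
       [-0.97266702, -0.05125124, -0.22647775],
       [ 0.22607991,  0.01350738, -0.9740151 ]]), 't': array([ -12.62627307,  480.96285832, 1375.40094475])}
side {'vertical_fov': 52.123098807573285, 'cx': 316.5254770433926, 'cy': 229.2190282227424, 'k1': -0.13473072069786987, 'R': array([[ 0.99969734,  0.02440315,  0.00311617],
       [ 0.01535633, -0.52003336, -0.85400789],
       [-0.01921997,  0.85379728, -0.52025071]]), 't': array([-464.64538492,   44.51754026, 1369.39199818])}
{'clock': 0.1, 'joint_pos': array([ 1.16028416,  0.60007376, -0.00252138,  1.60007936,  0.00180606,
        0.94290203, -0.07980679]), 'joint_velocities': array([ 0.00079348, -0.00237628,  0.00087544, -0.00158157,  0.00090926,
       -0.00027094,  0.00135794]), 'joint_efforts': array([ 5.66591945e-03, -7.66552734e+01,  1.50271352e+00, -2.52939230e+01,
       -5.22309216e-02,  1.35257113e-02,  4.31246156e-05]), 'tcp_pos': array([ 237.41648674, -684.66878641,  301.91534516]), 'eef_rot': array([ 9.86100136e-01,  1.66150499e-01, -1.95878549e-04, -7.03601299e-04]), 'wrist_force': array([-0.65926814, -0.29981567, -1.21832331]), 'wrist_torque': array([0.04265904, 0.01352727, 0.03557   ]), 'finger_force': 0.0, 'gripper_width': 1.0022229501812732} 65.3
```

View pics/top0.png

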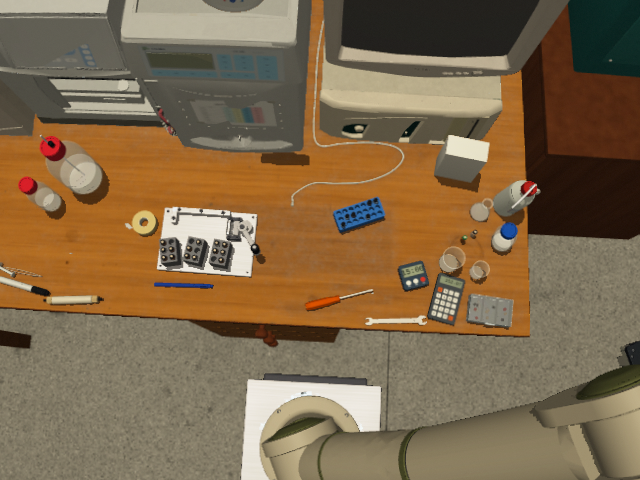

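View pics/side0.png

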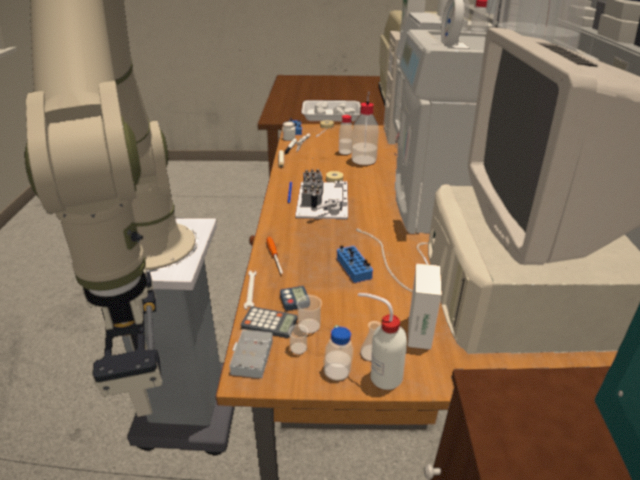

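The top view shows the white plate at about (158-257, 207-276) px, cassettes near (169,252), (195,251), (220,254), and the lever grip near (256,250). The pen lies at (184,286) and the tape roll at (144,222). Next, a crop.

```bash
cat > h.py <<'E'
import numpy as np, cv2
from plant import readout, imaging, arm
def K(n):
    c=imaging.camera_info(n); f=240/np.tan(np.radians(c['vertical_fov']/2))
    return c,np.array([[f,0,c['cx']],[0,f,c['cy']],[0,0,1.]]),np.array([c['k1'],0,0,0.])
def cast(n,uv,z):
    c,k,d=K(n); uv=np.array(uv,float).reshape(-1,1,2)
    s=cv2.undistortPoints(uv,k,d)[:,0]; r=np.c_[s,np.ones(len(s))]@c['R']; o=-c['R'].T@c['t']
    return o+r*((z-o[2])/r[:,2])[:,None]
def proj(n,X):
    c,k,d=K(n); return cv2.projectPoints(np.array(X,float).reshape(-1,1,3),cv2.Rodrigues(c['R'])[0],c['t'],k,d)[0][:,0]
E
python3 - <<'E'
from h import *
im=cv2.imread("pics/top0.png"); cv2.imwrite("pics/c0.png",cv2.resize(im[195:290,125:270],(800,524),interpolation=cv2.INTER_CUBIC))
im=cv2.imread("pics/top0.png").astype(int)
m=(im.min(2)>150).astype(np.uint8); m[:200]=0;m[285:]=0;m[:,:150]=0;m[:,265:]=0
m=cv2.morphologyEx(m,cv2.MORPH_CLOSE,np.ones((3,3)))
cs=max(cv2.findContours(m,0,1)[0],key=cv2.contourArea)
h=cv2.convexHull(cs); q=cv2.approxPolyN(h,4)[0].astype(float)
print(q); P=cast("top",q,10)[:,:2];print(P, np.linalg.norm(P-np.roll(P,1,0),axis=1))
E
```

```text
[[256. 212.]
 [254. 276.]
 [172. 270.]
 [149. 204.]]
[[556.92693845 167.36570076]
 [394.99710359 159.99435954]
 [398.7647401  363.25700186]
 [564.19051174 440.53502137]] [273.26587277 162.09752647 203.29755741 182.58581057]
```

View pics/c0.png

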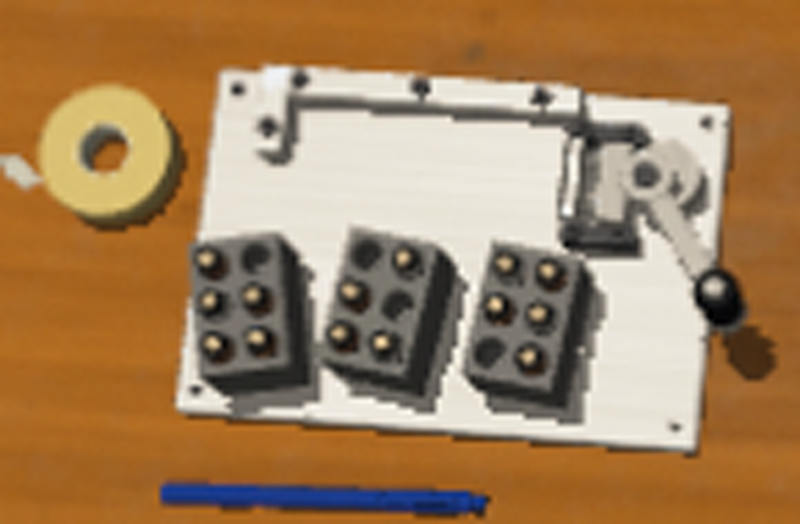

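The crop shows the plate corners at (221,69), (731,104), (695,452), (178,410). The three cassette tops centre near (245,305), (383,305) and (528,318). The lever grip top is at (720,285) and the axle at (648,175).

```bash
cat >> h.py <<'E'
def fixture(im=None):
    pass
def rect(im,z,x0=360,x1=600,y0=150,y1=450,s=3):
    "orthophoto of plane z: col = (y1-y)*s, row=(x1-x)*s"
    X,Y=np.meshgrid(x1-np.arange((x1-x0)*s)/s,y1-np.arange((y1-y0)*s)/s,indexing='ij')
    uv=proj("top",np.stack([X,Y,np.full_like(X,z)],-1).reshape(-1,3)).reshape(*X.shape,2).astype(np.float32)
    return cv2.remap(im,uv[...,0],uv[...,1],cv2.INTER_CUBIC)
def tops(im,z=56,lo=75,hi=125,s=3,x1=600,y1=450):
    r=rect(im,z); g=cv2.cvtColor(r,cv2.COLOR_BGR2GRAY).astype(int); sat=np.ptp(r.astype(int),axis=2)
    m=((g>lo)&(g<hi)&(sat<25)).astype(np.uint8)
    return r,m
E
python3 - <<'E'
from h import *
c=np.array([(221,69),(731,104),(695,452),(178,410.)]); px=(c+.5)/5.517-.5+[125,195]
P=cast("top",px,10)[:,:2]; L=np.array([(45,98),(45,-138),(-115,-138),(-115,98.)])
a=L-L.mean(0);b=P-P.mean(0);th=np.arctan2((a[:,0]*b[:,1]-a[:,1]*b[:,0]).sum(),(a*b).sum())
R=np.array([[np.cos(th),-np.sin(th)],[np.sin(th),np.cos(th)]]);o=P.mean(0)-R@L.mean(0)
print("fix",o,th,"resid",(P-(L@R.T+o)).round(1).tolist())
im=cv2.imread("pics/top0.png")
g=cv2.cvtColor(im,cv2.COLOR_BGR2GRAY)
print(g[236:272,158:235][::2])if 0 else None
r=rect(im,56); cv2.imwrite("pics/r56.png",cv2.resize(r,(800,640)))
# gripper grip top z=88, axle
for n,p,z in(("grip",(720,285),88),("axle",(648,175),60)):
    W=cast("top",[(np.array(p)+.5)/5.517-.5+[125,195]],z)[0,:2];print(n,W,R.T@(W-o))
E
```

```text
fix [511.43012277 302.58702805] -0.021614716724569473 resid [[-0.5, -0.2], [-0.1, 0.7], [-0.2, 1.2], [0.8, -1.7]]
grip [452.40296588 153.72856898] [ -55.79608592 -150.09944332]
axle [505.72556815 192.14445728] [  -3.3162231  -110.54006535]
```

View pics/r56.png

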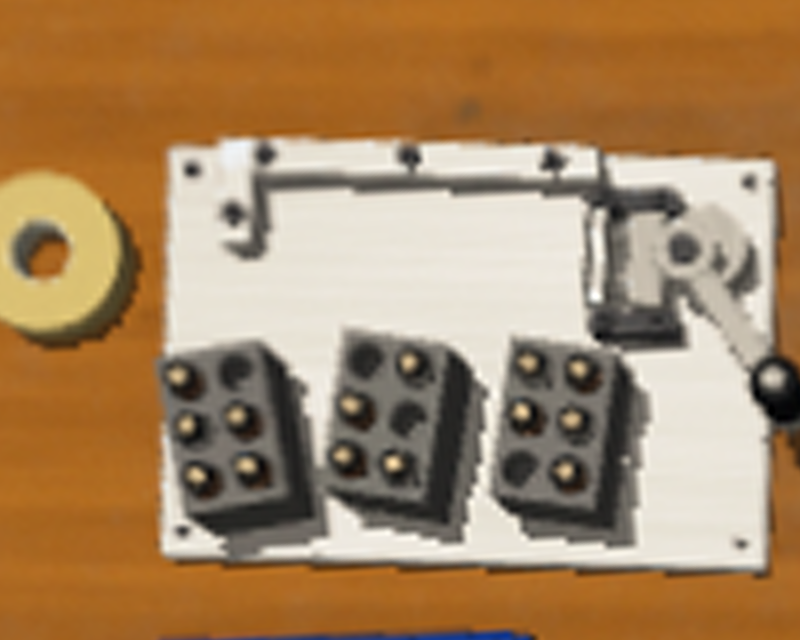

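Fixture: origin about (511.4, 302.6), yaw -0.022. Cassettes are at about (439.5,366, +0.157), (443.6,304.5, -0.14) and (441,242, -0.13). I'll start moving.

play_rows(increments=[[[0, 0, 0], -0.174], [[0, 0, 0], -0.174], [[0, 0, 0], -0.174], [[0, 0, 0], -0.174], [[0, 0, 0], -0.174], [[0, 0, 0], -0.174], [[0, 0, 0], -0.174], [[0, 0, 0], -0.174]], hand=1, grip_force=30)

```text
clock: 1.1
tcp_pos: [237.4, -684.8, 302.2]
eef_rot: [0.648, 0.762, 0.0, -0.0]
wrist_force: [-0.3, 0.4, 0.4]
gripper_width: 1.003
finger_force: 0.0
```

play_rows(increments=[[[3.66, 3.65, 0], 0], [[3.66, 3.65, 0], 0], [[3.66, 3.65, 0], 0], [[3.66, 3.65, 0], 0], [[3.66, 3.65, 0], 0], [[3.66, 3.65, 0], 0], [[3.66, 3.65, 0], 0], [[3.66, 3.65, 0], 0]])

```text
clock: 2.1
tcp_pos: [481.5, -349.2, 302.5]
eef_rot: [0.65, 0.76, -0.0, -0.0]
wrist_force: [0.5, -0.2, 0.0]
gripper_width: 1.0
finger_force: 0.0
```

play_rows(increments=[[[4.85, 1.34, 0], 0], [[4.85, 1.34, 0], 0], [[4.85, 1.34, 0], 0], [[4.85, 1.34, 0], 0], [[4.85, 1.34, 0], 0], [[4.85, 1.34, 0], 0], [[4.85, 1.34, 0], 0]])

```text
clock: 2.98
tcp_pos: [521.0, 0.8, 302.6]
eef_rot: [0.65, 0.76, -0.0, -0.0]
wrist_force: [-0.2, -0.1, 0.4]
gripper_width: 1.002
finger_force: 0.0
```

play_rows(increments=[[[4.68, -0.28, 0], 0], [[4.68, -0.28, 0], 0], [[4.68, -0.28, 0], 0], [[4.68, -0.28, 0], 0], [[4.68, -0.28, 0], 0], [[4.68, -0.28, 0], 0], [[4.68, -0.28, 0], 0], [[4.68, -0.28, 0], 0], [[0, 0, 3], 0], [[0, 0, 5], 0], [[0, 0, 2], 0]])

```text
clock: 4.35
tcp_pos: [440.3, 365.0, 200.0]
eef_rot: [0.65, 0.76, -0.002, -0.0]
wrist_force: [0.2, 0.4, 0.4]
gripper_width: 1.005
finger_force: 0.0
```

```bash
python3 - <<'E'
from h import *
import json
a=imaging.get_image("side");b=imaging.get_image("top");cv2.imwrite("pics/s1.png",a);cv2.imwrite("pics/t1.png",b)
c,d=a[150:240,260:380],b[195:290,125:270]
cv2.imwrite("pics/v1.png",np.vstack([cv2.resize(c,(400,300),interpolation=cv2.INTER_CUBIC),cv2.resize(d,(400,262),interpolation=cv2.INTER_CUBIC)]))
print(readout.observe()['tcp_pos'])
E
```

```text
[440.22657151 364.9829355  200.30325686]
```

View pics/v1.png

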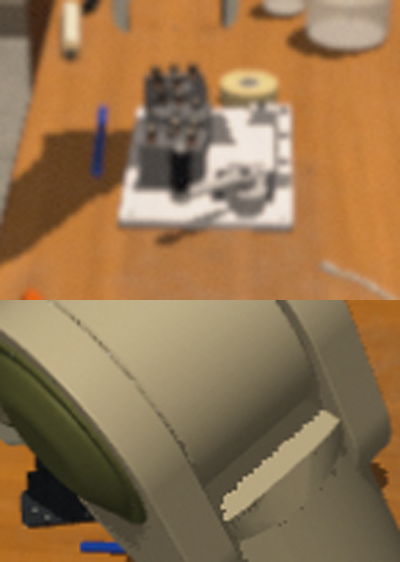

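The side crop shows the fingers at columns 120 and 230, straddling the cassette stack at about 175, so they are centred in x. The top view is hidden by the arm. I'll go down and grip.

play_rows(increments=[[[0, 0, 3], 0], [[0, 0, 3], 0], [[0, 0, 2.2], 0]])

```text
clock: 4.82
tcp_pos: [441.5, 365.9, 120.6]
eef_rot: [0.65, 0.76, 0.0, 0.0]
wrist_force: [0.1, -0.1, 0.4]
gripper_width: 1.001
finger_force: 0.0
```

play_rows(increments=[[[0, 0, 0], 0], [[0, 0, 0], 0], [[0, 0, 0], 0], [[0, 0, 0], 0], [[0, 0, 0], 0], [[0, 0, 0], 0]], hand=0)

```text
clock: 5.58
tcp_pos: [441.4, 365.9, 121.6]
eef_rot: [0.65, 0.76, 0.001, 0.0]
wrist_force: [-0.7, -0.7, 7.4]
gripper_width: 0.642
finger_force: 29.9
```

play_rows(increments=[[[0, 0, -1.5], 0], [[0, 0, -1.5], 0], [[0, 0, 0], 0.089], [[0, 0, 0], 0.089], [[0, 2.2, 0], 0], [[0, 2.3, 0], 0], [[0, 2.3, 0], 0], [[-1.2, 0, 0], 0], [[-1.3, 0, 0], 0], [[0, 0, 0], 0]])

```text
clock: 6.82
tcp_pos: [508.0, 337.5, 151.0]
eef_rot: [0.716, 0.699, -0.001, 0.0]
wrist_force: [-0.1, 0.0, -2.0]
gripper_width: 0.641
finger_force: 29.9
```

```bash
python3 - <<'E'
from h import *
a=imaging.get_image("side");b=imaging.get_image("top");cv2.imwrite("pics/s2.png",a);cv2.imwrite("pics/t2.png",b)
c,d=a[150:240,270:380],b[195:290,125:270]
cv2.imwrite("pics/v2.png",np.hstack([cv2.resize(c,(400,327),interpolation=cv2.INTER_CUBIC),cv2.resize(d,(400,327),interpolation=cv2.INTER_CUBIC)]))
o=readout.observe();print(o['tcp_pos'],o['wrist_force'])
# where the fence's front top edge should appear in side view
E
```

```text
[508.10776181 339.27584882 151.06063523] [-0.73684467  0.88171779 -3.00448743]
```

View pics/v2.png

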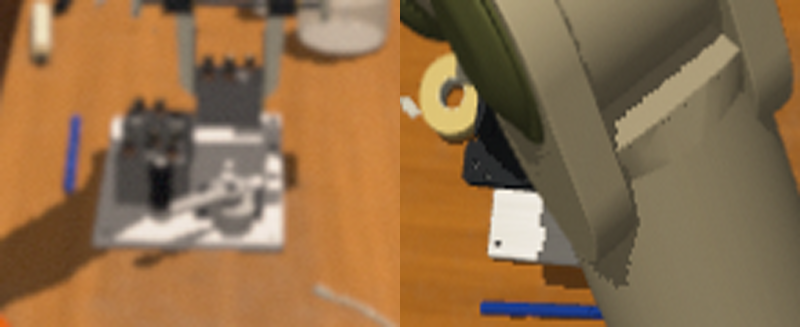

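The side crop shows cassette0 held upright and clear above the plate in front of the fence, columns 197-262. I'll lower it.

play_rows(increments=[[[0, 0, 1], 0], [[0, 0, 1], 0], [[0, 0, 0.6], 0], [[0, 0, 0.2], 0], [[0, 0, 0], 0]])

```text
clock: 7.55
tcp_pos: [508.5, 339.3, 122.5]
eef_rot: [0.715, 0.699, -0.0, -0.0]
wrist_force: [-0.6, -0.6, -2.7]
gripper_width: 0.646
finger_force: 29.9
```

play_rows(increments=[[[0, 0, 0.1], 0], [[0, 0.15, 0], 0], [[0, 0.15, 0], 0], [[0, 0, 0], 0]])

```text
clock: 8.05
tcp_pos: [511.8, 339.1, 121.8]
eef_rot: [0.715, 0.699, 0.0, 0.0]
wrist_force: [0.1, 0.3, -2.3]
gripper_width: 0.642
finger_force: 29.9
```

play_rows(increments=[[[0, 0.1, 0], 0], [[0, 0.1, 0], 0], [[0, 0, 0], 0]])

```text
clock: 8.43
tcp_pos: [512.9, 339.1, 121.8]
eef_rot: [0.715, 0.699, -0.0, -0.0]
wrist_force: [-4.2, -1.7, 1.3]
gripper_width: 0.646
finger_force: 29.8
```

play_rows(increments=[[[0.15, 0, 0], 0], [[0.15, 0, 0], 0], [[0.1, 0, 0], 0], [[0, 0, 0], 0]])

```text
clock: 8.93
tcp_pos: [513.1, 340.8, 121.8]
eef_rot: [0.716, 0.698, -0.002, 0.001]
wrist_force: [-5.6, -7.2, 7.4]
gripper_width: 0.644
finger_force: 29.8
```

play_rows(increments=[[[-0.2, 0.1, 0], 0], [[0, 0, 0], 0]])

```text
clock: 9.18
tcp_pos: [513.2, 340.4, 121.8]
eef_rot: [0.715, 0.699, -0.001, -0.0]
wrist_force: [-6.9, -2.1, 6.5]
gripper_width: 0.646
finger_force: 29.8
```

play_rows(increments=[[[0, 0, 0], 0], [[0, 0, 0], 0], [[0, 0, 0], 0], [[0, 0, 0], 0], [[0, 0, -2], 0], [[0, 0, -2.6], 0], [[-1.25, -2.3, 0], 0], [[-1.25, -2.3, 0], 0], [[-1.3, -2.3, 0], 0], [[0, 0, 0], 0.12], [[0, 0, 0], 0]], hand=1)

```text
clock: 10.55
tcp_pos: [444.8, 304.8, 167.9]
eef_rot: [0.756, 0.655, 0.0, 0.0]
wrist_force: [-0.8, -0.2, 0.4]
gripper_width: 0.999
finger_force: 0.0
```

```bash
python3 - <<'E'
from h import *
a=imaging.get_image("side");b=imaging.get_image("top");cv2.imwrite("pics/s3.png",a);cv2.imwrite("pics/t3.png",b)
c,d=a[150:240,270:380],b[195:290,125:270]
cv2.imwrite("pics/v3.png",np.hstack([cv2.resize(c,(400,327),interpolation=cv2.INTER_CUBIC),cv2.resize(d,(400,327),interpolation=cv2.INTER_CUBIC)]))
E
```

```text
(no output)
```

View pics/v3.png

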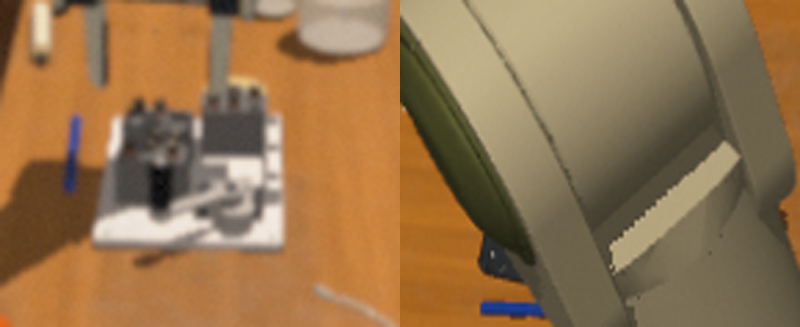

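Cassette0 now stands against the fence (side crop about (233,125)), and the fingers straddle the other two. I'll grip cassette1.

play_rows(increments=[[[0, 0, 2.3], 0], [[0, 0, 2.3], 0], [[0, 0, 0], 0]])

```text
clock: 11.02
tcp_pos: [444.4, 304.5, 120.4]
eef_rot: [0.755, 0.656, -0.001, -0.0]
wrist_force: [-0.1, -0.2, -0.4]
gripper_width: 1.0
finger_force: 0.0
```

play_rows(increments=[[[0, 0, 0], 0], [[0, 0, 0], 0], [[0, 0, 0], 0], [[0, 0, 0], 0], [[0, 0, 0], 0]], hand=0)

```text
clock: 11.65
tcp_pos: [444.9, 304.7, 122.1]
eef_rot: [0.756, 0.655, 0.0, 0.0]
wrist_force: [-0.0, -0.7, 6.1]
gripper_width: 0.64
finger_force: 29.9
```

play_rows(increments=[[[0, 0, -1.2], 0], [[0, 0, 0], -0.12], [[-0.5, 0, 0], 0], [[0, 2.1, 0], 0], [[0, 2.1, 0], 0], [[0, 2.1, 0], 0], [[0, 0, 0.7], 0], [[0, 0, 0.4], 0], [[0, 0, 0.1], 0], [[0, 0, 0], 0]])

```text
clock: 12.9
tcp_pos: [506.4, 297.8, 122.1]
eef_rot: [0.715, 0.699, -0.001, 0.0]
wrist_force: [-1.5, -1.2, 5.3]
gripper_width: 0.642
finger_force: 29.9
```

play_rows(increments=[[[0, 0.2, 0], 0], [[0, 0.2, 0], 0], [[0, 0.1, 0], 0], [[0, 0, 0], 0]])

```text
clock: 13.4
tcp_pos: [510.2, 298.5, 122.0]
eef_rot: [0.715, 0.699, -0.001, -0.0]
wrist_force: [-5.8, -1.0, 8.3]
gripper_width: 0.641
finger_force: 29.9
```

play_rows(increments=[[[0, 0.15, -0.1], 0], [[0, 0.1, 0], 0], [[0, 0, 0], 0]])

```text
clock: 13.78
tcp_pos: [512.5, 298.2, 122.2]
eef_rot: [0.715, 0.7, -0.002, -0.001]
wrist_force: [-7.4, 0.2, 2.4]
gripper_width: 0.646
finger_force: 29.9
```

play_rows(increments=[[[0.15, 0.0, 0], 0], [[0.2, 0.0, 0], 0], [[0.15, 0, 0], 0], [[0, 0, 0], 0]])

```text
clock: 14.28
tcp_pos: [512.5, 299.9, 122.2]
eef_rot: [0.716, 0.699, -0.004, 0.001]
wrist_force: [-7.2, -8.4, 8.5]
gripper_width: 0.644
finger_force: 30.0
```

play_rows(increments=[[[-0.2, 0, 0], 0], [[0, 0, 0], 0]])

```text
clock: 14.52
tcp_pos: [512.5, 299.4, 122.2]
eef_rot: [0.715, 0.699, -0.003, -0.0]
wrist_force: [-8.1, -4.1, 4.7]
gripper_width: 0.644
finger_force: 29.9
```

play_rows(increments=[[[0, 0, 0], 0], [[0, 0, 0], 0], [[0, 0, 0], 0], [[0, 0, 0], 0], [[0, 0, -2], 0], [[0, 0, -2.6], 0], [[-2, -2.35, 0], 0], [[-2, -2.35, 0], 0], [[-2, -2.4, 0], 0], [[0, 0, 0], 0.11], [[0, 0, 0], 0]], hand=1)

```text
clock: 15.9
tcp_pos: [443.0, 242.8, 169.0]
eef_rot: [0.752, 0.659, 0.0, 0.0]
wrist_force: [0.3, -0.1, -0.0]
gripper_width: 1.001
finger_force: 0.0
```

```bash
python3 - <<'E'
from h import *
a=imaging.get_image("side");b=imaging.get_image("top");cv2.imwrite("pics/s4.png",a);cv2.imwrite("pics/t4.png",b)
c,d=a[150:240,270:380],b[195:290,125:270]
cv2.imwrite("pics/v4.png",np.hstack([cv2.resize(c,(400,327),interpolation=cv2.INTER_CUBIC),cv2.resize(d,(400,327),interpolation=cv2.INTER_CUBIC)]))
E
```

```text
(no output)
```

View pics/v4.png

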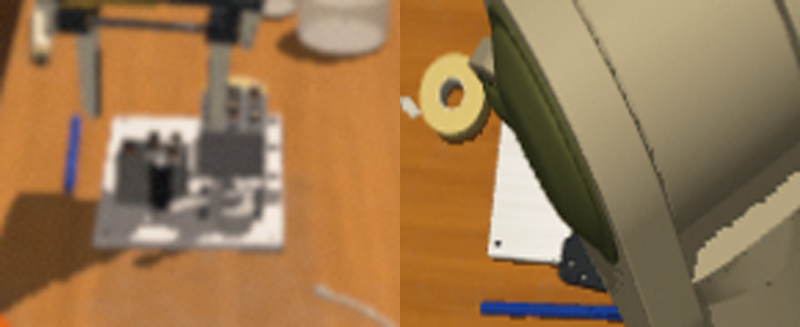

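Two cassettes now stand in the row, and the fingers straddle cassette2 (side crop 97 and 218 around about 152).

play_rows(increments=[[[0, 0, 2.3], 0], [[0, 0, 2.3], 0], [[0, 0, 0], 0]])

```text
clock: 16.38
tcp_pos: [442.4, 242.7, 121.5]
eef_rot: [0.752, 0.659, -0.001, -0.0]
wrist_force: [0.4, 0.6, -0.1]
gripper_width: 1.003
finger_force: 0.0
```

play_rows(increments=[[[0, 0, 0], 0], [[0, 0, 0], 0], [[0, 0, 0], 0], [[0, 0, 0], 0], [[0, 0, 0], 0]], hand=0)

```text
clock: 17.0
tcp_pos: [442.9, 242.7, 123.1]
eef_rot: [0.753, 0.659, 0.0, 0.0]
wrist_force: [-0.6, -2.0, 6.7]
gripper_width: 0.641
finger_force: 30.0
```

play_rows(increments=[[[0, 0, -1.2], 0], [[0, 0, 0], -0.11], [[1.5, 0, 0], 0], [[0, 0, 0], 0], [[0, 2.1, 0], 0], [[0, 2.1, 0], 0], [[0, 2.2, 0], 0], [[0, 0, 0], 0]])

```text
clock: 18.0
tcp_pos: [508.3, 256.0, 134.4]
eef_rot: [0.716, 0.698, 0.0, 0.0]
wrist_force: [-0.8, 1.0, -2.3]
gripper_width: 0.645
finger_force: 30.0
```

play_rows(increments=[[[0, 0, 0.7], 0], [[0, 0, 0.4], 0], [[0, 0.2, 0], 0], [[0, 0.2, 0], 0], [[0, 0, 0], 0]])

```text
clock: 18.62
tcp_pos: [511.2, 256.2, 123.6]
eef_rot: [0.715, 0.699, -0.0, -0.0]
wrist_force: [-0.3, -0.1, -2.5]
gripper_width: 0.646
finger_force: 30.0
```

play_rows(increments=[[[0, 0, 0.1], 0], [[0, 0.1, 0], 0], [[0, 0.15, 0], 0], [[0, 0, 0], 0]])

```text
clock: 19.12
tcp_pos: [511.5, 256.2, 123.1]
eef_rot: [0.715, 0.699, -0.001, -0.001]
wrist_force: [-8.6, 0.3, 8.2]
gripper_width: 0.645
finger_force: 30.0
```

play_rows(increments=[[[0.15, 0.0, 0], 0], [[0.2, 0.0, 0], 0], [[0.2, 0, 0], 0], [[0, 0, 0], 0]])

```text
clock: 19.62
tcp_pos: [511.7, 257.7, 123.2]
eef_rot: [0.716, 0.698, -0.004, 0.001]
wrist_force: [-8.2, -11.9, 17.6]
gripper_width: 0.644
finger_force: 30.0
```

play_rows(increments=[[[0, 0.0, -0.1], 0], [[0.15, 0.0, 0], 0], [[0, 0, 0], 0]])

```text
clock: 20.0
tcp_pos: [511.7, 260.9, 123.2]
eef_rot: [0.715, 0.699, -0.003, 0.0]
wrist_force: [-6.2, -5.4, 1.7]
gripper_width: 0.642
finger_force: 30.0
```

play_rows(increments=[[[-0.3, 0, 0], 0], [[0, 0, 0], 0]])

```text
clock: 20.25
tcp_pos: [511.7, 260.0, 123.3]
eef_rot: [0.715, 0.699, -0.001, -0.001]
wrist_force: [-6.2, 0.1, -1.5]
gripper_width: 0.644
finger_force: 30.0
```

play_rows(increments=[[[0, 0, 0], 0], [[0, 0, 0], 0], [[0, 0, 0], 0], [[0, 0, 0], 0], [[0, 0, -2], 0], [[0, 0, -4], 0], [[0, 0, -4], 0]], hand=1)

```text
clock: 21.12
tcp_pos: [513.6, 260.0, 224.6]
eef_rot: [0.715, 0.699, -0.0, -0.0]
wrist_force: [0.4, 0.8, 0.2]
gripper_width: 1.003
finger_force: 0.0
```

I'll move aside so the top camera can check the row.

play_rows(increments=[[[-5.5, 0, 0], 0], [[-5.5, 0, 0], 0], [[-5.5, 0, 0], 0], [[-5.5, 0, 0], 0], [[-5.5, 0, 0], 0], [[0, 0, 0], 0]])

```text
clock: 21.88
tcp_pos: [506.9, -19.8, 223.5]
eef_rot: [0.718, 0.696, -0.001, 0.0]
wrist_force: [0.0, 0.5, 0.9]
gripper_width: 1.004
finger_force: 0.0
```

```bash
python3 - <<'E'
from h import *
b=imaging.get_image("top");cv2.imwrite("pics/t5.png",b)
cv2.imwrite("pics/r5.png",cv2.resize(rect(b,56),(800,640)))
E
```

```text
(no output)
```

View pics/r5.png

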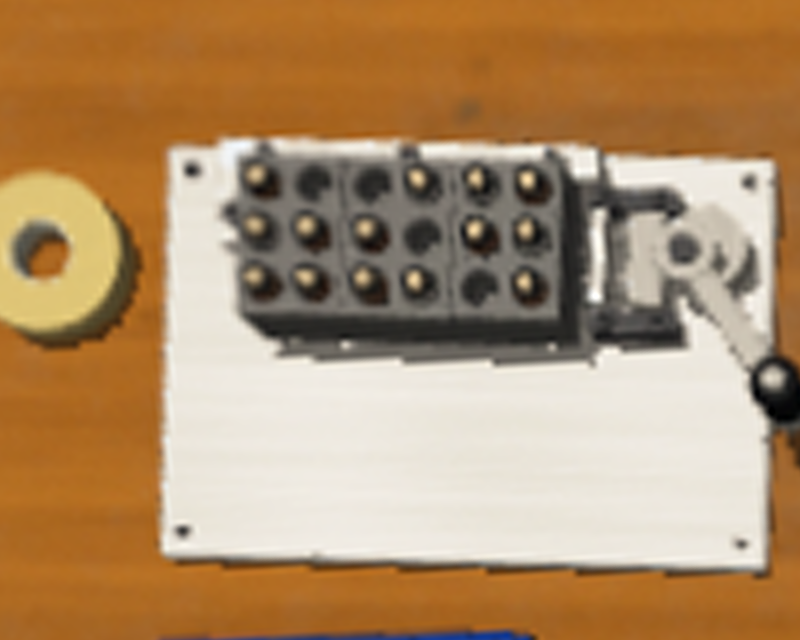

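The row looks straight and touching, columns 238-562 in the 2.67 px/mm orthophoto, about 121.5 mm long. There may be 1-2 mm of slack to the end stop. I'll regrip the last cassette and push the row up.

play_rows(increments=[[[5.5, 0, 0], 0], [[5.5, 0, 0], 0], [[5.5, 0, 0], 0], [[5.5, 0, 0], 0], [[5.5, 0, 0], 0], [[0, 0, 4], 0], [[0, 0, 4], 0], [[0, 0, 2], 0], [[0, 0, 0], 0]])

```text
clock: 23.05
tcp_pos: [512.3, 261.7, 122.5]
eef_rot: [0.714, 0.7, -0.001, -0.001]
wrist_force: [0.3, -0.0, 0.4]
gripper_width: 0.999
finger_force: 0.0
```

play_rows(increments=[[[0, 0, 0], 0], [[0, 0, 0], 0], [[0, 0, 0], 0], [[0, 0, 0], 0], [[0, 0, 0], 0]], hand=0)

```text
clock: 23.68
tcp_pos: [511.6, 260.2, 124.2]
eef_rot: [0.715, 0.699, -0.001, -0.001]
wrist_force: [-8.8, 1.1, 7.8]
gripper_width: 0.639
finger_force: 30.0
```

play_rows(increments=[[[0, 0, -0.15], 0], [[0.15, 0, 0], 0], [[0.15, 0, 0], 0], [[0, 0, 0], 0]])

```text
clock: 24.18
tcp_pos: [511.7, 261.3, 124.6]
eef_rot: [0.715, 0.699, -0.003, -0.0]
wrist_force: [-5.2, -2.3, -1.3]
gripper_width: 0.644
finger_force: 30.0
```

play_rows(increments=[[[0.15, 0, 0], 0], [[0.15, 0, 0], 0], [[0, 0, 0], 0]])

```text
clock: 24.55
tcp_pos: [511.8, 263.4, 124.5]
eef_rot: [0.716, 0.699, -0.003, 0.0]
wrist_force: [-4.6, -4.6, -1.0]
gripper_width: 0.642
finger_force: 30.0
```

play_rows(increments=[[[0.15, 0, 0], 0], [[0.15, 0, 0], 0], [[0, 0, 0], 0]])

```text
clock: 24.92
tcp_pos: [511.9, 264.4, 124.4]
eef_rot: [0.716, 0.698, -0.005, 0.001]
wrist_force: [-4.8, -11.2, 1.4]
gripper_width: 0.643
finger_force: 30.0
```

play_rows(increments=[[[-0.3, 0, 0], 0], [[-0.15, 0, 0.15], 0], [[0, 0, 0], 0]])

```text
clock: 25.3
tcp_pos: [511.7, 263.7, 124.2]
eef_rot: [0.715, 0.699, -0.002, -0.0]
wrist_force: [-8.5, -1.8, 10.1]
gripper_width: 0.643
finger_force: 30.0
```

play_rows(increments=[[[0, 0, 0], 0], [[0, 0, 0], 0], [[0, 0, 0], 0], [[0, 0, -2], 0], [[0, 0, -4], 0], [[0, 0, -4], 0], [[0, 0, 0], 0]], hand=1)

```text
clock: 26.18
tcp_pos: [515.0, 265.2, 226.4]
eef_rot: [0.715, 0.699, 0.002, 0.001]
wrist_force: [0.0, -0.9, 0.1]
gripper_width: 0.998
finger_force: 0.0
```

```bash
python3 - <<'E'
from h import *
def blob(n,f,p):
    g=cv2.imread(f).max(2); m=(g<60).astype(np.uint8); u,v=p.round().astype(int)
    w=np.zeros_like(m); w[v-14:v+15,u-14:u+15]=1; m*=w
    k,l,s,c=cv2.connectedComponentsWithStats(m); 
    print(n,"pred",p.round(1),[(s[i].tolist(),c[i].round(1).tolist()) for i in range(1,k) if s[i,4]>5])
G=np.array([448.3,159.9])
a=np.linspace(0,6.28,40); cyl=np.array([[G[0]+10*np.cos(t),G[1]+10*np.sin(t),z] for t in a for z in(46,88)])
for n,f in(("top","pics/t5.png"),("side","pics/side0.png"),("top","pics/top0.png")):
    q=proj(n,cyl); print(n,"outline",q.min(0).round(1),q.max(0).round(1)); blob(n,f,q.mean(0))
    q=proj(n,cyl[1::2]);print(" topface",q.mean(0).round(1))
    for d in((10,0),(0,10)): print("  d",(proj(n,[[*(G+d),67]])-proj(n,[[*G,67]])).round(2))
E
```

```text
top outline [248.1 243.7] [258.3 255.7]
top pred [253.3 249.6] [([251, 244, 9, 10, 51], [255.2, 249.2])]
 topface [252.3 247.7]
  d [[ 0.32 -4.12]]
  d [[-4.2  -0.22]]
side outline [309.  191.6] [315.7 207.2]
side pred [312.5 199.3] [([310, 196, 8, 12, 74], [313.8, 200.8])]
 topface [312.5 193.1]
  d [[3.35 0.05]]
  d [[ 0.11 -1.56]]
top outline [248.1 243.7] [258.3 255.7]
top pred [253.3 249.6] [([251, 244, 9, 10, 51], [255.2, 249.2])]
 topface [252.3 247.7]
  d [[ 0.32 -4.12]]
  d [[-4.2  -0.22]]
```

The grip blob (top u 251-259, side u 310-317) puts it near (449.7,157). I'll turn the hand so the fingers close along y and go there.

play_rows(increments=[[[0, 0, 0], -0.1745], [[0, 0, 0], -0.1745], [[0, 0, 0], -0.1745], [[0, 0, 0], -0.1745], [[0, 0, 0], -0.1745], [[0, 0, 0], -0.1745], [[0, 0, 0], -0.1745], [[0, 0, 0], -0.1745], [[0, 0, 0], -0.1745], [[0, 0, 0], 0]], grip_force=50)

```text
clock: 27.42
tcp_pos: [513.7, 264.2, 222.5]
eef_rot: [0.012, 1.0, 0.0, -0.001]
wrist_force: [0.2, -0.7, 0.0]
gripper_width: 0.999
finger_force: 0.0
```

play_rows(increments=[[[2.1, -3.65, 0], 0], [[2.1, -3.65, 0], 0], [[2.1, -3.65, 0], 0], [[0, 0, 3], 0], [[0, 0, 3], 0], [[0, 0, 2], 0], [[0, 0, 0], 0]])

```text
clock: 28.3
tcp_pos: [447.6, 156.5, 142.6]
eef_rot: [0.013, 1.0, -0.0, -0.001]
wrist_force: [0.3, 0.1, 0.5]
gripper_width: 1.001
finger_force: 0.0
```

```bash
python3 - <<'E'
from h import *
a=imaging.get_image("side");b=imaging.get_image("top");cv2.imwrite("pics/s6.png",a);cv2.imwrite("pics/t6.png",b)
c,d=a[150:240,270:380],b[195:290,125:270]
cv2.imwrite("pics/v6.png",np.hstack([cv2.resize(c,(400,327),interpolation=cv2.INTER_CUBIC),cv2.resize(d,(400,327),interpolation=cv2.INTER_CUBIC)]))
o=readout.observe();print(o['tcp_pos'],o['eef_rot'],o['joint_pos'],o['wrist_force'])
E
```

```text
[448.23187361 156.85439238 143.94751265] [ 1.24076509e-02  9.99923011e-01  2.59648312e-05 -1.48154181e-04] [ 0.05028703  0.67608151 -0.7353844   2.26152636  0.9409634   0.54595422
  0.11698916] [-0.4153185   0.10318376  0.23594042]
```

play_rows(increments=[[[-0.15, 0, 0.6], 0], [[0, 0, 0], 0]])

```text
clock: 28.65
tcp_pos: [450.1, 156.4, 137.8]
eef_rot: [0.012, 1.0, 0.0, 0.0]
wrist_force: [-0.5, -0.0, 0.4]
gripper_width: 0.998
finger_force: 0.0
```

play_rows(increments=[[[0, 0, 0], 0], [[0, 0, 0], 0], [[0, 0, 0], 0], [[0, 0, 0], 0], [[0, 0, 0], 0], [[0, 0, 0], 0], [[0, 0, 0], 0], [[0, 0, 0], 0]], hand=0)

```text
clock: 29.65
tcp_pos: [449.8, 156.4, 137.7]
eef_rot: [0.012, 1.0, -0.0, -0.0]
wrist_force: [0.2, -0.5, -0.0]
gripper_width: 0.205
finger_force: 50.0
```

Gripped (19 mm wide). I'll swing it round the arc about an axle near (510,193).

play_rows(increments=[[[-0.48, -0.6, 0], 0], [[-0.48, -0.6, 0], 0], [[-0.57, -0.46, 0], 0], [[-0.57, -0.46, 0], 0], [[-0.71, -0.36, 0], 0], [[-0.71, -0.36, 0], 0], [[0, 0, 0], 0]])

```text
clock: 30.52
tcp_pos: [485.7, 128.3, 137.7]
eef_rot: [0.012, 1.0, 0.002, 0.001]
wrist_force: [1.5, 7.0, -6.3]
gripper_width: 0.209
finger_force: 50.0
```

play_rows(increments=[[[-0.77, -0.1, 0], 0], [[-0.77, -0.1, 0], 0], [[-0.79, 0, 0], 0], [[-0.79, 0, 0], 0], [[-0.78, 0.17, 0], 0], [[-0.78, 0.17, 0], 0], [[0, 0, 0], 0]])

```text
clock: 31.4
tcp_pos: [530.3, 128.3, 137.6]
eef_rot: [0.011, 1.0, 0.001, -0.001]
wrist_force: [-5.2, 6.3, 1.2]
gripper_width: 0.207
finger_force: 50.0
```

play_rows(increments=[[[-0.66, 0.37, 0], 0], [[-0.66, 0.37, 0], 0], [[-0.62, 0.49, 0], 0], [[-0.62, 0.49, 0], 0], [[-0.49, 0.62, 0], 0], [[-0.49, 0.62, 0], 0], [[0, 0, 0], 0]])

```text
clock: 32.28
tcp_pos: [565.5, 154.5, 137.4]
eef_rot: [0.012, 1.0, -0.002, -0.002]
wrist_force: [-7.9, -2.9, 6.8]
gripper_width: 0.208
finger_force: 50.0
```

play_rows(increments=[[[-0.34, 0.72, 0], 0], [[-0.34, 0.72, 0], 0], [[-0.14, 0.59, 0], 0], [[-0.14, 0.59, 0], 0], [[-0.04, 0.55, 0], 0], [[-0.04, 0.55, 0], 0], [[0, 0, 0], 0], [[0, 0, 0], 0]])

```text
clock: 33.28
tcp_pos: [578.2, 189.0, 137.4]
eef_rot: [0.013, 1.0, -0.004, -0.001]
wrist_force: [-3.7, -9.5, 8.0]
gripper_width: 0.212
finger_force: 50.0
```

```bash
python3 - <<'E'
from h import *
a=imaging.get_image("side");b=imaging.get_image("top");cv2.imwrite("pics/s7.png",a);cv2.imwrite("pics/t7.png",b)
c,d=a[150:240,270:380],b[195:290,125:270]
cv2.imwrite("pics/v7.png",np.hstack([cv2.resize(c,(400,327),interpolation=cv2.INTER_CUBIC),cv2.resize(d,(400,327),interpolation=cv2.INTER_CUBIC)]))
o=readout.observe();print(o['clock'],o['tcp_pos'],o['wrist_force'],o['finger_force'],o['gripper_width'])
E
```

```text
33.375 [578.2198087  188.98008584 137.43268298] [-3.79540579 -8.73622177  8.24830706] 50.003403425216675 0.20526146992842562
```

View pics/v7.png

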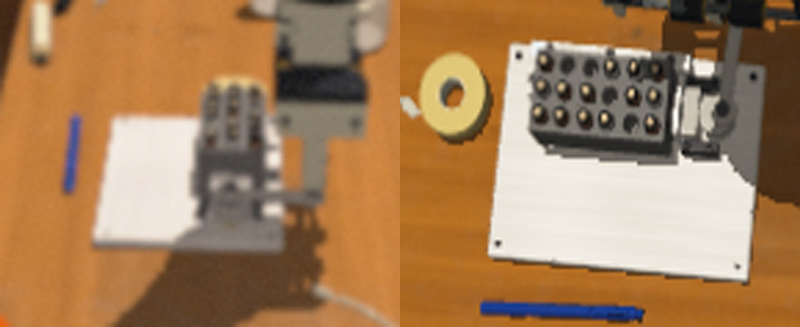

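The side and top crops show the row square against the fence, the lever pointing straight back (top crop (728,105) up to (735,30)) and the pad against the row. The lever is about 4 mm short of top, so I'll nudge it and settle.

play_rows(increments=[[[0, 0.2, 0], 0], [[0, 0.2, 0], 0], [[0, 0, 0], 0], [[0, 0, 0], 0], [[0, 0, 0], 0], [[0, 0, 0], 0], [[0, 0, 0], 0]])

```text
clock: 34.25
tcp_pos: [578.5, 192.4, 137.4]
eef_rot: [0.013, 1.0, -0.004, -0.001]
wrist_force: [-3.2, -10.2, 9.0]
gripper_width: 0.21
finger_force: 50.0
```

```bash
python3 - <<'E'
from h import *
b=cv2.imread("pics/t7.png")
from plant import ticket
o=readout.observe();print(o['tcp_pos'],o['wrist_force'],o['joint_velocities'].round(3))
g=cv2.cvtColor(rect(b,56),cv2.COLOR_BGR2GRAY)
# row ends along y on the front top edge strip; plate/stop bright, cassette dark
s=g[330:350].mean(0); d=np.where(s<140)[0]; print("row y span",450-d.min()/3,450-d.max()/3)
E
```

```text
[578.46652535 192.42911494 137.41748848] [ -3.23799326 -10.20363622   9.01125251] [ 0.     0.    -0.001 -0.001 -0.001  0.     0.001]
row y span 412.0 150.33333333333331
```

```bash
python3 -c "
from plant import ticket
print(ticket.job_done())"
```

```text
the job is handed in; nothing more can be done
None
```

I handed the job in at about 34 s with the three cassettes in a row against the fence and end stop, and the lever held about 1 mm short of highest lift by my estimate. The hand-in returned no verdict, and I could not measure the pad force directly.

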